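Set a cam lock to the index and clamp it

ROBOT

A 6-joint arm with a two-finger parallel gripper is mounted at the origin on the work surface. World frame = base frame: x ahead of the robot, y to its left, z up, the work surface at z = 0. Lengths are in m, angles in rad, forces in N, time in s.
With the tool pointing down it reaches from about 0.425 to 0.95 m from the base axis. Payload 3.5 kg.
Tool frame: the origin (TCP) lies midway between the tips of the shut fingers; the grasp point (between the pads) lies 19 mm behind it; z points along the fingers, y is the line along which they close (so a half turn about z gives the same grasp; the last joint's range is limited). The gripper opens to 85 mm and grips with 20 to 120 N. Pads are 22 mm wide; open, the fingers measure 114 mm over their backs; the gripper's body (76 mm by 85 mm) begins 54 mm behind the grasp point. The pads swing forward as they close: fully open they stand 13 mm farther back than shut.
Start: joints at [1.03, 0.286, 1.577, -0, 1.279, -0.15], TCP at [0.257, 0.624, 0.231] pointing down, gripper open.
Joint ranges: [-2.77, 2.77], [-0.9, 2.22], [0.21, 2.48], [-1.53, 4.67], [0.24, 2.81], [-2.84, 2.84]. Speed limits (rad/s): [2.79, 2.79, 3.14, 3.14, 3.14, 3.14].

INTERFACE

Orientations are given as a unit quaternion [x, y, z, w].
In Python, from cell import telemetry, optics, job, spot_in, outline_of gives the robot as it stands.
- The arm moves only by the shell command python3 -m crank 'ROWS'. ROWS is JSON, a list of rows, each a list of 3 entries, a list of its own where there are three numbers: the shift along the tool's x, y, z in mm, then the turn, a rotation vector about the tool's x, y, z in rad, then the opening, from -1 (shut) to 1 (fully open), so that 0 is half open. A call has 1 to 20 rows; each row is the pose to reach, as a shift and turn from the pose commanded when the call began, along the tool's axes at that moment; what a row does not reach only later rows make up. A row lasts 1/10 s, in which the tool goes at most 50 mm and 8.59 degrees, less where a joint would pass 70% of its speed; a pose out of reach is approached as far as the arm can. A call with a gripper value outside its range is refused whole. The fingers move at their own pace and stop on an object; the grip force is fixed at half the most. Time passes only in rows, so rows that repeat a pose let the fingers close. It gives the time, the measured TCP pose, the force, the opening and the grip force at its end, in the units of the state.
- telemetry.state(): the state, without advancing time (a new reading comes with each control period).
- optics.capture(name): name is "side" or "top"; returns a dict with "frame" (400x640x3 uint8, red, green, blue), "fx", "fy", "cx", "cy" (pixels), "R" (3x3) and "t" (3): a world point X has camera coordinates R X + t. Camera axes: x right, y down, z forward; pixel columns grow to the right and rows downward; lengths in m; the calibration is good to about 2 mm. A picture is of the moment at which its call begins. There is no depth.
- job.finish_job(): hands the job in; it is judged then, once.
Trained networks look in a picture, given as the dict that the camera call returned (one of the last four; its "shot" number tells which), for a name from the list of things; names that differ only in an ending like _2 or _b are one class to them, and where a whole thing is asked for, a point or a joint stands for the part that bears it (a point fixed in the world has none). Each returns a list of dicts, best first, with "p" (0 to 1); they miss things now and then, are a little off and sometimes report something else, mostly with a low value. They report only what shows in the picture. A call takes as long as a camera call. They do not tell look-alikes from the thing itself.
- spot_in(query, picture): "location" ([column, row] as shares, 0 to 1, of the picture: columns of its width, rows of its height, amid what is visible of it).
- outline_of(query, picture): "region" (400x640 bool, what is visible of it) and "location" ([column, row] as shares, 0 to 1, of the picture: columns of its width, rows of its height, amid what is visible of it).
The state is a dict: "time_s": time; "q": joint angles; "dq": joint speeds; "joint_efforts": joint torques, N m; "tcp_pos": TCP position; "tcp_rot": TCP orientation; "wrist_force": force on the tool from outside, world axes, zero at the start; "torque": the same for the moment, N m; "finger_gap": opening from 0.0 (shut) to 1.0 (fully open); "finger_force": force on a finger pad.
Only numpy, scipy, OpenCV 4.12 (cv2) and the standard library are available. Lean on these libraries where they do the work, as an engineer would, in place of code of your own. Each camera call takes 0.05 s, during which the arm holds its last target. There are 200 camera calls.

TASK

Stand the cam lock that has the long one-sided cam on the raised round seat in the middle of the indexing jig, centred and upright, with its cam pointing squarely at the jig's index pointer. Then seat the socket driver upright and fully down on the clamp screw and turn the screw clockwise with it until the clamp finger reaches its stop over the lock's flange, and stand the driver back upright on its round rubber pad. Leave the index pointer where it is set, and do not shift the other things or knock anything over.

Things in the scene. Friction and masses are not known exactly. Their poses are not given: they have to be found in the camera images.
- lock_mid (a point): The lock to be set: a cam lock standing on its face, about 0.4 kg. Round flange 76 mm across, 0 to 9 mm up; barrel 40 mm across up to 62 mm; level flat cam 18 mm wide at 62 to 68 mm; nut 22 mm across up to 76 mm. The cam is one-sided: it reaches 70 mm from the axis along +x, 14 mm behind. Point on the axis, 38 mm up; z up. Grip the barrel below the cam, from sides the cam does not overhang.
- cam_tip (a point): Outer end of that lock's cam, on its centre line, 70 mm from the axis and 65 mm above the underside.
- nest (a point): Indexing jig, fixed to the bench: dark round steel plate 190 mm across, 12 mm thick, with white ticks, and in its middle a raised flat aluminium seat 76 mm across, top 22 mm above the bench. Point at the centre of the seat's top. Its +x axis points away from the clamp screw, which stands 66 mm from the centre on the -x side.
- mark (a point): Index pointer of the jig: steel bar on the plate pointing radially away from the seat's centre, with an upright fin 7 mm thick, 66 to 90 mm from the centre, top 42 mm above the bench. It is set anywhere up to 0.9 rad either side of the jig's +x axis, is stiff to turn (1 N m) and must stay. Point on top of the fin, 72 mm from the seat's centre; x axis radially outward.
- screw (a point): Clamp screw, upright. Point on its axis on top of its shoulder (34 mm across), 41.5 mm above the bench: the driver's foot rests here when fully down. Flat tab head stands 16 mm above: 24 x 6 mm for the first 10 mm, then 20 x 4 mm, its length along x. A clamp finger 8 mm thick, 16 mm wide, turns with it and reaches 38 mm along +x, its underside 2.5 mm above the flange of a lock on the seat.
- clamp (a joint): Turn of the clamp screw in rad, growing clockwise seen from above. 0 to 0.35 is open, 1.5 is the stop, where the finger points at the seat's centre. Friction about 0.12 N m; it stays where it is left.
- driver_mid (a point): Socket driver standing on its pad, 130 mm tall, 0.22 kg: steel foot 40 x 40 mm, 24 mm high; round shank 18 mm across to 70 mm up; black handle 26 x 26 mm (sides parallel to the foot's) from 70 to 130 mm up. Pocket in the underside, 31 mm long along x, 11.5 mm wide, 18 mm deep, fits over the screw's tab either way round with up to 0.23 rad of play each way. Point on the axis, 65 mm up; z up.
- driver_foot (a point): Centre of the driver's underside, on its axis.
- pad_top (a point): The driver's round black rubber pad, fixed, 90 mm across, 4 mm thick. Point at the centre of its top.
- short_lock_mid (a point): Bystander: the same lock with a short one-sided cam, 36 mm long from the axis along +x. Otherwise of the same sizes as the lock to be set. Point on the axis, 38 mm up.
- twin_lock_mid (a point): Bystander: the same lock with a cam of two equal wings, 48 mm to either side of the axis along x. Otherwise of the same sizes as the lock to be set. Point on the axis, 38 mm up.
- tub_mid (a point): Bystander: small jar 48 mm across and 58 mm tall, standing close to the lock to be set, on the side away from its cam. Point at its centre, 29 mm up.
- padlock_mid (a point): Bystander: brass padlock standing upright, body 26 by 60 by 48 mm, shackle up to 95 mm. Point on its middle line, 45 mm up.
- wrench_grip (a point): Bystander: wrench 190 mm long lying on the bench. Point at the middle of its handle, x axis towards its tip.
- spray_mid (a point): Bystander: spray can 52 mm across and 150 mm tall. Point at its centre, 75 mm up.
- tray_mid (a point): Bystander: grey open tray 80 by 120 mm, 40 mm high. Point at its centre, 20 mm up.
Things that resemble listed ones, but are neither listed nor needed, are in the scene too. Of the things like the part that bears pad_top, leave any that is turquoise, white or yellow; of the rest the smaller one is meant.

How it is judged:
By the outcome, as a careful person would: the job done as asked, in the order asked, and still so for the second after the job is handed in, with the robot touching nothing.
It also fails if it takes over 69 s, if anything falls off the work surface, if the arm or the gripper's body presses on something with over 40 N, if the wrist force passes 120 N, or if a joint passes its speed limit or range.

## Working session

There is one attempt and no reset: what is moved stays moved. The work goes in short steps, Python scripts to look and compute and a shell command to move; the robot and the scene stay as the last step left them, time stands still between calls to the robot, and variables do not carry over. Pictures are saved under pics/ and viewed, at most 10 in all, crops included, and the job is handed in when it is done.

```bash
mkdir -p pics; ls; python3 - <<'E'
from cell import telemetry, optics
import cv2
s=telemetry.state();print(s)
for n in("top","side"):
    c=optics.capture(n);cv2.imwrite(f"pics/{n}0.png",c["frame"][:,:,::-1]);print(n,c["fx"],c["cx"],c["cy"],c["R"],c["t"])
E
```

```text
pics
{'time_s': 0.0, 'q': array([ 1.03001603e+00,  2.87197284e-01,  1.57817752e+00,  9.38795030e-06,
        1.27859703e+00, -1.49981540e-01]), 'dq': array([-6.22876921e-04, -2.88924055e-03,  5.51611032e-04,  6.02791320e-04,
       -2.54658324e-05,  1.09929120e-03]), 'joint_efforts': array([ 4.85551482e-04, -4.05963993e+01, -2.92636675e+01, -2.47390682e-05,
        5.70543401e-03, -5.56967763e-06]), 'tcp_pos': array([0.25674304, 0.62355619, 0.22992582]), 'tcp_rot': array([ 1.94159522e-01,  9.80969248e-01, -1.11781679e-03, -4.06968915e-04]), 'wrist_force': array([-0.97931767,  0.04262177,  0.2008871 ]), 'torque': array([0.03570427, 0.01798043, 0.03396029]), 'finger_force': 0.0, 'finger_gap': 1.0008333985056435}
top 473.65826975366053 309.3309600951807 193.86423493944017 [[-0.00167787 -0.99999657  0.00200909]
 [-0.99582113  0.00148741 -0.09131298]
 [ 0.09130968 -0.0021539  -0.99582022]] [-0.15428223  0.52388426  1.51643555]
side 449.39996656090096 319.71336414589274 195.5044915852846 [[ 0.69025475 -0.72338955 -0.01599808]
 [-0.56805107 -0.52807147 -0.6312357 ]
 [ 0.44818118  0.44480117 -0.77542605]] [-0.45634056  0.25030994  1.14646483]
```

View pics/top0.png

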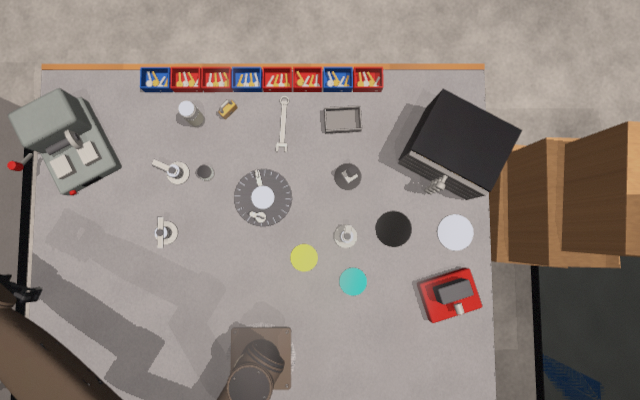

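View pics/side0.png

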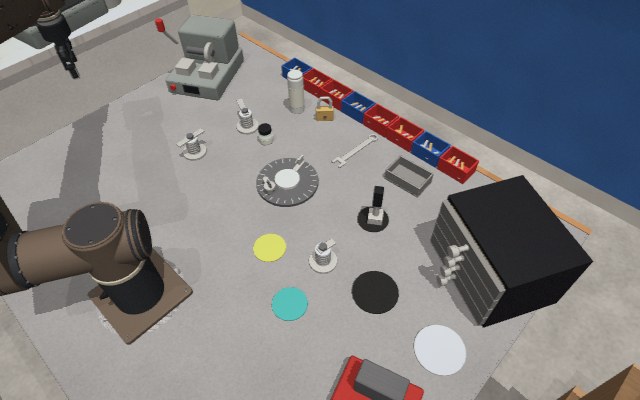

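Candidates (top image pixels) are as follows.
- **Locks:** (175,172) has a long one-sided cam with the jar at (205,172) behind it. (166,233) has two wings and (345,236) has a short cam.
- **Pads:** the small black one is at (347,176) with the driver standing on it. The big black one is at (393,229), and yellow, turquoise and white ones are also there.
- **Choice:** the lock at (175,172) and the pad at (347,176).

I'll check both in a close crop and measure by silhouette fitting.

```bash
cat > h.py <<'E'
import numpy as np, cv2
from scipy.optimize import minimize
from scipy.spatial.transform import Rotation as Ro
from cell import telemetry, optics, spot_in, outline_of
def proj(c,X):
    P=np.atleast_2d(X)@c["R"].T+c["t"]; return np.c_[c["fx"]*P[:,0]/P[:,2]+c["cx"],c["fy"]*P[:,1]/P[:,2]+c["cy"]]
def ray(c,px,z):
    d=c["R"].T@np.array([(px[0]-c["cx"])/c["fx"],(px[1]-c["cy"])/c["fy"],1]); o=-c["R"].T@c["t"]
    return o+d*(z-o[2])/d[2]
def cyl(r,z0,z1):
    a=np.linspace(0,2*np.pi,40,endpoint=False); return np.vstack([np.c_[r*np.cos(a),r*np.sin(a),0*a+z] for z in(z0,z1)])
def box(x0,x1,y0,y1,z0,z1): return np.array([[x,y,z] for x in(x0,x1) for y in(y0,y1) for z in(z0,z1)])
def lock(a,b): return [cyl(.038,0,.009),cyl(.02,0,.062),box(-b,a,-.009,.009,.062,.068),cyl(.011,.068,.076)]
LONG=lock(.07,.014)
DRV=[box(-.02,.02,-.02,.02,0,.024),cyl(.009,.024,.07),box(-.013,.013,-.013,.013,.07,.13)]
S=4
def render(c,parts,x,y,yaw,z):
    im=np.zeros((400*S,640*S),np.uint8); Rz=Ro.from_euler('z',yaw).as_matrix()
    for p in parts:
        h=cv2.convexHull((((proj(c,p@Rz.T+[x,y,z])+.5)*S)).astype(np.float32)).round().astype(np.int32)
        cv2.fillConvexPoly(im,h,1)
    return cv2.resize(im.astype(np.float32),(640,400),interpolation=cv2.INTER_AREA)
def fit(obs,parts,x0,z=0,tilt=None):
    f=lambda p:sum(np.abs(render(c,parts,*p,z)-m).sum() for c,m in obs)
    best=None
    for y0 in x0[2]:
        p0=np.array([x0[0],x0[1],y0]); r=minimize(f,p0,method="Nelder-Mead",options=dict(initial_simplex=np.vstack([p0,p0+[.012,0,0],p0+[0,.012,0],p0+[0,0,.4]]),xatol=1e-4,fatol=.05))
        if best is None or r.fun<best.fun: best=r
    return best.x,best.fun
def best_mask(q,c,px):
    L=outline_of(q,c); L=[o for o in L]
    o=min(L,key=lambda o:np.hypot(o["location"][0]*640-px[0],o["location"][1]*400-px[1]))
    return o
E
python3 - <<'E'
from h import *
T=optics.capture("top");D=optics.capture("side")
np.save("T.npy",T,allow_pickle=True);np.save("D.npy",D,allow_pickle=True)
ob=[];od=[]
for c,pl,pd,nm in((T,(173,171),(347,176),"top"),(D,(245,117),(376,205),"side")):
    for q,p,l in(("lock_mid",pl,ob),("driver_mid",pd,od)):
        o=best_mask(q,c,p);print(nm,q,np.array(o["location"])*[640,400],o["p"],o["region"].sum());l.append((c,o["region"].astype(np.float32)))
    for q in("mark","nest","screw","pad_top"):
        print(nm,q,[((np.array(o["location"])*[640,400]).round(1),round(o["p"],2)) for o in spot_in(q,c)[:4]])
a=ray(T,(175,172),.03);print("lock",fit(ob,LONG,(a[0],a[1],[0,1.5,3.1,-1.5])))
a=ray(T,(347,178),.03);print("drv",fit(od,DRV,(a[0],a[1],[-.4,.0,.4]),z=.004))
f=T["frame"][:,:,::-1];g=D["frame"][:,:,::-1]
cr=lambda f,x,y,w,h:cv2.resize(f[y:y+h,x:x+w],(400,300),interpolation=cv2.INTER_CUBIC)
cv2.imwrite("pics/crop1.png",np.vstack([np.hstack([cr(f,140,145,80,60),cr(f,223,165,80,60)]),np.hstack([cr(g,247,150,80,60),cr(g,335,175,80,60)])]))
E
```

```text
top lock_mid [175.424 170.4  ] 0.84 510
top driver_mid [350.4  175.32] 0.65 189
top mark [(array([257.1, 174.8]), 0.65)]
top nest [(array([263.2, 196.9]), 0.78), (array([191.9, 113.4]), 0.42)]
top screw []
top pad_top [(array([344.6, 180.6]), 0.89), (array([392.3, 226.2]), 0.8), (array([454.7, 230.5]), 0.71), (array([351., 280.]), 0.66)]
side lock_mid [243.712 124.52 ] 0.61 474
side driver_mid [376.768 209.   ] 0.69 412
side mark [(array([300.2, 161.9]), 0.57), (array([365.5, 219.3]), 0.39)]
side nest [(array([286.9, 181.8]), 0.82)]
side screw [(array([375.6, 206.6]), 0.6), (array([265.4, 184.8]), 0.51)]
side pad_top [(array([288.3, 305.8]), 0.9), (array([378.1, 292. ]), 0.89), (array([269.7, 247.7]), 0.88), (array([367.4, 221.2]), 0.85)]
lock (array([0.59701326, 0.28065125, 1.14291427]), np.float64(85.1875))
drv (array([ 0.58823233, -0.28539739,  0.56985212]), np.float64(89.875))
```

View pics/crop1.png

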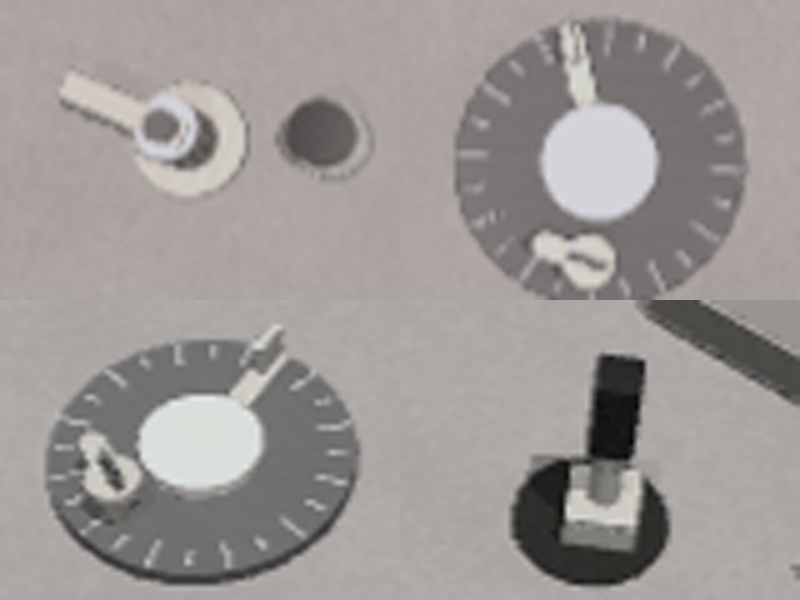

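The crop confirms the choice: the long one-sided cam tip is at top px (153,162) and the nut at (172,170). The seat is at (263,197), the pointer at (257,175), and the screw at (261,217) with its finger pointing to the left. The driver stands on the small black pad. Next I'll measure the jig and check the fits with an overlay.

```bash
python3 - <<'E'
from h import *
T=optics.capture("top");D=optics.capture("side")
ov=[]
for c,nm,pl,pd,ps in((T,"top",(173,171),(347,176),(263,197)),(D,"side",(245,117),(376,205),(288,179))):
    g=cv2.cvtColor(c["frame"],cv2.COLOR_RGB2GRAY)
    o=-c["R"].T@c["t"];print(nm,"cam",o.round(3))
    n,l,st,ce=cv2.connectedComponentsWithStats((g>200).astype(np.uint8)); k=l[ps[1],ps[0]]; print("seat thr",st[k],ray(c,ce[k],.022).round(4))
    m=best_mask("nest",c,ps)["region"].astype(np.uint8)
    pts=max(cv2.findContours(m,cv2.RETR_EXTERNAL,cv2.CHAIN_APPROX_NONE)[0],key=len)[:,0]
    W=np.array([ray(c,p,.012)[:2] for p in pts]); A=np.c_[2*W,np.ones(len(W))]; s=np.linalg.lstsq(A,(W**2).sum(1),rcond=None)[0]; print("plate",s[:2],np.sqrt(s[2]+s[0]**2+s[1]**2))
    for q,p,M,z,x0 in(("lock_mid",pl,LONG,0,(.597,.281,[1.15])),("driver_mid",pd,DRV,.004,(.588,-.275,[0.,.3,.6]))):
        mm=best_mask(q,c,p)["region"].astype(np.float32); r=fit([(c,mm)],M,x0,z); print(q,r,mm.sum(),render(c,M,*r[0],z).sum())
    for q in("mark","clamp","pad_top"):
        for o in outline_of(q,c)[:5]:print(q,(np.array(o["location"])*[640,400]).round(1),round(o["p"],2),o["region"].sum())
    p=[np.array(proj(c,ray(c,(q[0],q[1]),0))) for q in[ps]]
    if nm=="top": p1=((325,155),(235,170));
    else: p1=((350,180),(252,150))
    for (x,y) in p1: ov.append(cv2.resize(c["frame"][y:y+45,x:x+60,::-1],(400,300),interpolation=cv2.INTER_CUBIC))
cv2.imwrite("pics/crop2.png",np.vstack([np.hstack(ov[:2]),np.hstack(ov[2:])]))
E
```

```text
top cam [ 0.383 -0.152  1.558]
seat thr [252 178  22  30 403] [ 0.5173 -0.0016  0.022 ]
plate [ 0.51596795 -0.00215055] 0.09190867553484436
lock_mid (array([0.59787486, 0.28125788, 1.15054194]), np.float64(57.5)) 479.0 533.375
driver_mid (array([ 0.588927  , -0.28523413,  0.6431577 ]), np.float64(33.625)) 167.0 198.875
mark [255.2 177.7] 0.58 77
clamp [259.6 216.4] 0.52 94
pad_top [393.4 227. ] 0.93 1024
pad_top [342.  179.5] 0.82 384
pad_top [303.4 257.4] 0.56 624
side cam [-0.057 -0.708  1.04 ]
seat thr [275 169  24  18 348] [ 0.5135 -0.0029  0.022 ]
plate [ 0.5116532  -0.00552639] 0.09582253276143575
lock_mid (array([0.59716202, 0.28297521, 1.15984052]), np.float64(37.75)) 473.0 483.0
driver_mid (array([ 0.58668851, -0.28611566,  0.60074046]), np.float64(33.0)) 466.0 469.75
mark [286. 181.] 0.22 2364
clamp [296.5  92.4] 0.74 631
pad_top [376.2 294.8] 0.71 1609
pad_top [290.8 304.5] 0.71 931
pad_top [365.1 224. ] 0.7 393
pad_top [436.8 347.8] 0.63 2077
```

View pics/crop2.png

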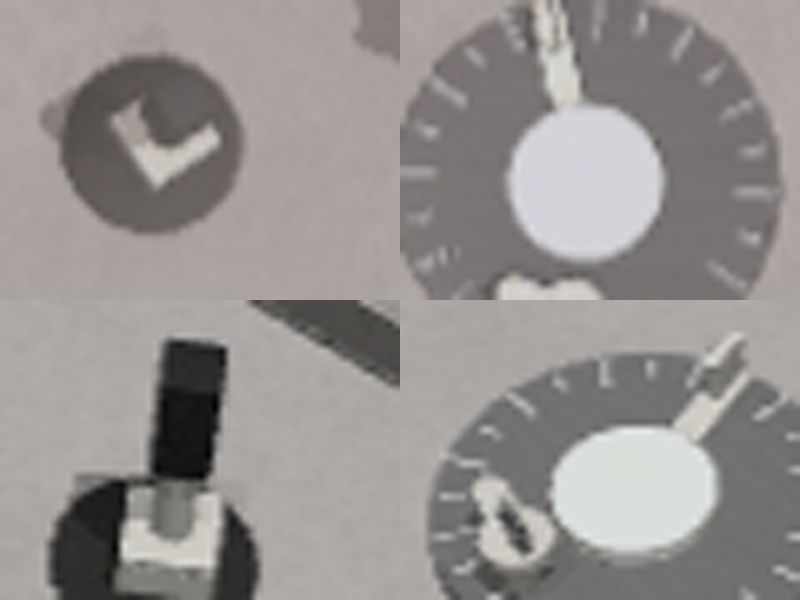

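```bash
python3 - <<'E'
from h import *
from scipy.ndimage import map_coordinates,binary_fill_holes
T=optics.capture("top");D=optics.capture("side")
CL=[cyl(.017,.04,.0415),box(0,.038,-.008,.008,.04,.0415)]
for c,ps,pc in((T,(263,197),(260,217)),(D,(288,179),(267,185))):
    g=cv2.cvtColor(c["frame"],cv2.COLOR_RGB2GRAY).astype(np.float32)
    # seat: soft mask, opened
    w=np.zeros_like(g);w[ps[1]-16:ps[1]+17,ps[0]-18:ps[0]+18]=1
    m=((g>165)*w).astype(np.uint8); m=cv2.morphologyEx(m,cv2.MORPH_OPEN,cv2.getStructuringElement(cv2.MORPH_ELLIPSE,(9,9)))
    n,l,st,ce=cv2.connectedComponentsWithStats(m);k=l[ps[1],ps[0]]
    r,f=fit([(c,(l==k).astype(np.float32))],[cyl(.038,.0215,.022)],(.515,-.003,[0]));print("seat",st[k],r[:2].round(4),f)
    C=r[:2]
    for r0,r1,z in((.044,.062,.017),(.067,.089,.042)):
        th=np.linspace(-.3,.9,121);rr=np.linspace(r0,r1,12)
        B=[map_coordinates(g,proj(c,np.c_[C[0]+rr*np.cos(t),C[1]+rr*np.sin(t),0*rr+z])[:,::-1].T,order=1).mean() for t in th];B=np.array(B);b=np.clip(B-np.median(B)-15,0,None)
        print("ptr",z,(b*th).sum()/b.sum(),th[B.argmax()],B.max().round(),np.median(B).round(), np.sqrt((b*th**2).sum()/b.sum()-((b*th).sum()/b.sum())**2))
    w[:]=0;w[pc[1]-9:pc[1]+10,pc[0]-12:pc[0]+12]=1
    m=((g>150)*w).astype(np.uint8); n,l,st,ce=cv2.connectedComponentsWithStats(m)
    k=1+np.argmax([s[4] if np.hypot(*(ce[i+1]-pc))<7 else 0 for i,s in enumerate(st[1:])]); mm=binary_fill_holes(l==k).astype(np.float32)
    r,f=fit([(c,mm)],CL,(C[0]-.066,C[1]+.005,[1.2]));d=C-r[:2];print("screw",r,f,mm.sum(),"dist",np.hypot(*d),"jigyaw",np.arctan2(d[1],d[0]))
print("pad",ray(T,(347.6,176.4),.004))
s=telemetry.state();print(s["time_s"])
E
```

```text
seat [251 185  23  24 419] [ 0.5147 -0.0015] 21.6875
ptr 0.017 0.22700456225954427 0.27999999999999997 209.0 117.0 0.08251847799233386
ptr 0.042 0.21167933104311107 0.22000000000000003 195.0 121.0 0.08429528802813224
screw [0.44894854 0.00247662 1.22192133] 16.4375 128.0 dist 0.0658365632028022 jigyaw -0.0597251684978408
seat [275 169  25  19 377] [ 0.5142 -0.0024] 16.25
ptr 0.017 0.2332416810505148 0.18 203.0 114.0 0.0867821732052609
ptr 0.042 0.2329840807403051 0.23000000000000004 197.0 168.0 0.014178948329839052
screw [0.44848605 0.00262676 1.22590427] 49.875 143.0 dist 0.06586560775337245 jigyaw -0.07692699534959421
pad [ 0.58328903 -0.28180401  0.004     ]
1.6
```

```bash
cat >> h.py <<'E'
def rel(p,yawY):
    s=telemetry.state();R0=Ro.from_quat(s["tcp_rot"])
    y=np.array([np.cos(yawY),np.sin(yawY),0]);z=np.array([0,0,-1.]);R1=Ro.from_matrix(np.c_[np.cross(y,z),y,z])
    print("t",round(s["time_s"],2),"tcp",s["tcp_pos"].round(4),"shift",(R0.inv().apply(np.array(p)-s["tcp_pos"])*1e3).round(1),"turn",(R0.inv()*R1).as_rotvec().round(4),"F",s["wrist_force"].round(1),"gap",round(s["finger_gap"],3),"q6",s["q"][5].round(2))
E
python3 -c "
from h import *
rel((.5975,.282,.16),-.416)"
```

```text
t 1.6 tcp [0.2571 0.6241 0.2313] shift [-445.1 -186.6   71.3] turn [-0.     0.     1.596] F [-0.1  0.5 -0.4] gap 1.002 q6 -0.15
```

```bash
python3 -m crank '[[[-150,-60,20],[0,0,0.5],1],[[-445,-187,71],[0,0,1.596],1],[[-445,-187,71],[0,0,1.596],1],[[-445,-187,71],[0,0,1.596],1],[[-445,-187,71],[0,0,1.596],1],[[-445,-187,71],[0,0,1.596],1],[[-445,-187,71],[0,0,1.596],1],[[-445,-187,71],[0,0,1.596],1],[[-445,-187,71],[0,0,1.596],1],[[-445,-187,71],[0,0,1.596],1],[[-445,-187,71],[0,0,1.596],1],[[-445,-187,71],[0,0,1.596],1],[[-445,-187,71],[0,0,1.596],1],[[-445,-187,71],[0,0,1.596],1],[[-445,-187,71],[0,0,1.596],1],[[-445,-187,71],[0,0,1.596],1]]'
python3 -c "
from h import *
rel((.5975,.282,.016),-.416)"
```

```text
time_s: 3.2
tcp_pos: [0.5969, 0.2824, 0.1606]
tcp_rot: [0.837, 0.547, 0.0, 0.0]
wrist_force: [0.0, -0.9, -0.8]
finger_gap: 0.998
finger_force: 0.0
t 3.2 tcp [0.5969 0.2824 0.1606] shift [ -0.2   0.7 144.6] turn [ 0.0003 -0.0003  0.0017] F [ 0.  -0.9 -0.8] gap 0.998 q6 0.7
```

```bash
python3 -m crank '[[[0,1,40],[0,0,0],1],[[0,1,80],[0,0,0],1],[[0,1,115],[0,0,0],1],[[0,1,135],[0,0,0],1],[[0,1,144],[0,0,0],1],[[0,1,144],[0,0,0],1],[[0,1,144],[0,0,0],1],[[0,1,144],[0,0,0],0.2],[[0,1,144],[0,0,0],-0.2],[[0,1,144],[0,0,0],-0.5],[[0,1,144],[0,0,0],-1],[[0,1,144],[0,0,0],-1],[[0,1,144],[0,0,0],-1],[[0,1,144],[0,0,0],-1],[[0,1,144],[0,0,0],-1],[[0,1,144],[0,0,0],-1]]'
python3 - <<'E'
from h import *
rel((.5975,.282,.06),-.416)
obs=[]
for n,px in(("top",(173,171)),("side",(245,117))):
    c=optics.capture(n);cv2.imwrite(f"pics/g_{n}.png",c["frame"][:,:,::-1])
E
```

```text
time_s: 4.8
tcp_pos: [0.5987, 0.2817, 0.0177]
tcp_rot: [0.838, 0.546, 0.001, -0.0]
wrist_force: [-1.8, 0.3, 5.9]
finger_gap: 0.451
finger_force: 61.3
t 4.8 tcp [0.5987 0.2817 0.0177] shift [ -0.2  -1.2 -42.3] turn [ 0.0006 -0.001  -0.0001] F [-1.8  0.3  5.9] gap 0.451 q6 0.7
```

```bash
python3 -m crank '[[[0,0,-15],[0,0,0],-1],[[0,0,-40],[0,0,0],-1],[[0,0,-70],[0,0,0],-1],[[0,0,-95],[0,0,0],-1],[[0,0,-100],[0,0,0],-1],[[0,0,-100],[0,0,0],-1]]'
python3 -c "
from h import *
rel((.5145,-.002,.115),-1.341)"
```

```text
time_s: 5.5
tcp_pos: [0.5983, 0.2812, 0.1167]
tcp_rot: [0.838, 0.546, 0.0, 0.0]
wrist_force: [0.1, -0.2, -4.6]
finger_gap: 0.452
finger_force: 61.0
t 5.5 tcp [0.5983 0.2812 0.1167] shift [-292.9   37.8    1.6] turn [ 6.00e-04 -8.00e-04  9.25e-01] F [ 0.1 -0.2 -4.6] gap 0.452 q6 0.7
```

```bash
python3 -m crank '[[[-20,3,0],[0,0,0.06],-1],[[-50,7,0],[0,0,0.16],-1],[[-85,11,0],[0,0,0.27],-1],[[-120,16,0],[0,0,0.38],-1],[[-155,20,0],[0,0,0.49],-1],[[-190,25,0],[0,0,0.6],-1],[[-225,29,1],[0,0,0.71],-1],[[-255,33,1],[0,0,0.81],-1],[[-278,36,2],[0,0,0.88],-1],[[-293,38,2],[0,0,0.925],-1],[[-293,38,2],[0,0,0.925],-1],[[-293,38,2],[0,0,0.925],-1],[[-293,38,2],[0,0,0.925],-1]]'
python3 - <<'E'
from h import *
rel((.5145,-.002,.0415),-1.341)
z=telemetry.state()["tcp_pos"][2]-.0177
for n in("top","side"):
    c=optics.capture(n);cv2.imwrite(f"pics/c_{n}.png",c["frame"][:,:,::-1])
    pr=proj(c,np.array([.5145,-.002,z+.04]))[0]
    for o in outline_of("lock_mid",c)[:4]:
        l=np.array(o["location"])*[640,400]
        if np.hypot(*(l-pr))<25:
            print(n,l,o["p"],o["region"].sum(),fit([(c,o["region"].astype(np.float32))],LONG,(.5145,-.002,[.23]),z))
T=cv2.imread("pics/c_top.png");D=cv2.imread("pics/c_side.png")
cv2.imwrite("pics/c.png",np.hstack([cv2.resize(T[150:240,220:310],(400,400)),cv2.resize(D[110:210,235:335],(400,400))]))
E
```

```text
time_s: 6.8
tcp_pos: [0.5145, -0.0013, 0.1139]
tcp_rot: [0.993, 0.115, -0.0, -0.0]
wrist_force: [-0.7, -0.1, -3.6]
finger_gap: 0.452
finger_force: 61.2
t 6.8 tcp [ 0.5145 -0.0013  0.1139] shift [-0.2  0.8 72.4] turn [-0.0006  0.0005  0.0013] F [-0.7 -0.1 -3.6] gap 0.452 q6 1.14
side [278.528 161.4  ] 0.81 477 (array([ 0.50854811, -0.0014512 ,  0.84264098]), np.float64(212.1875))
```

View pics/c.png

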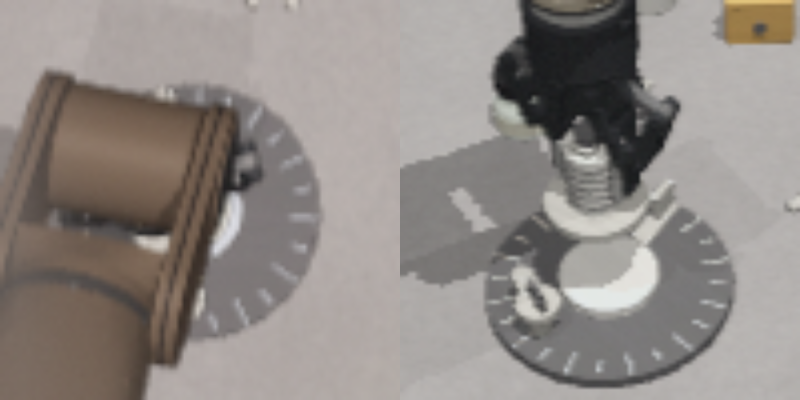

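The pictures show the lock held upright above the seat, with the cam hidden behind the gripper. I'll set it down, back off and measure.

```bash
python3 -m crank '[[[0,1,25],[0,0,0],-1],[[0,1,50],[0,0,0],-1],[[0,1,63],[0,0,0],-1],[[0,1,69],[0,0,0],-1],[[0,1,72],[0,0,0],-1],[[0,1,73],[0,0,0],-1],[[0,1,73],[0,0,0],-1],[[0,1,73],[0,0,0],-1]]'
python3 -c "
from h import *
rel((.5145,-.002,.0395),-1.341)"
```

```text
time_s: 7.8
tcp_pos: [0.5156, -0.0032, 0.0423]
tcp_rot: [0.993, 0.115, 0.001, 0.0]
wrist_force: [0.3, -0.7, -3.9]
finger_gap: 0.458
finger_force: 61.2
t 7.8 tcp [ 0.5156 -0.0032  0.0423] shift [-0.8 -1.4  2.8] turn [ 0.0008 -0.0017  0.    ] F [ 0.3 -0.7 -3.9] gap 0.458 q6 1.14
```

```bash
python3 -m crank '[[[-0.5,-1,1],[0,0,0],-1],[[-0.5,-1,2],[0,0,0],-1],[[-0.5,-1,3],[0,0,0],-1],[[-0.5,-1,3],[0,0,0],-1],[[-0.5,-1,3],[0,0,0],-1]]'
python3 -c "
from h import *
rel((.5145,-.002,.0395),-1.341)"
```

```text
time_s: 8.3
tcp_pos: [0.5142, -0.0022, 0.0396]
tcp_rot: [0.993, 0.115, -0.0, -0.0]
wrist_force: [-4.4, 0.3, 5.7]
finger_gap: 0.453
finger_force: 62.2
t 8.3 tcp [ 0.5142 -0.0022  0.0396] shift [ 0.3 -0.1  0.1] turn [-0.0002  0.0006  0.0001] F [-4.4  0.3  5.7] gap 0.453 q6 1.14
```

```bash
python3 -m crank '[[[0,0,-1],[0,0,0],-0.2],[[0,0,-1],[0,0,0],0.2],[[0,0,-1],[0,0,0],0.6],[[0,0,-1],[0,0,0],1],[[0,0,-1],[0,0,0],1],[[0,0,-1],[0,0,0],1],[[0,0,-30],[0,0,0],1],[[0,0,-70],[0,0,0],1],[[0,0,-120],[0,0,0],1],[[0,0,-170],[0,0,0],1],[[0,0,-180],[0,0,0],1],[[0,0,-180],[0,0,0],1]]'
python3 -c "
from h import *
rel((.588,-.2855,.22),.62)"
```

```text
time_s: 9.5
tcp_pos: [0.5157, -0.0025, 0.2215]
tcp_rot: [0.993, 0.115, 0.003, 0.001]
wrist_force: [-0.2, 0.2, -0.8]
finger_gap: 0.996
finger_force: 0.0
t 9.5 tcp [ 0.5157 -0.0025  0.2215] shift [  5.9 292.    2.3] turn [ 7.6000e-03 -1.2000e-03 -1.9609e+00] F [-0.2  0.2 -0.8] gap 0.996 q6 1.14
```

```bash
python3 -m crank '[[[6,292,2],[0,0,-1.961],1],[[6,292,2],[0,0,-1.961],1],[[6,292,2],[0,0,-1.961],1],[[6,292,2],[0,0,-1.961],1],[[6,292,2],[0,0,-1.961],1],[[6,292,2],[0,0,-1.961],1],[[6,292,2],[0,0,-1.961],1],[[6,292,2],[0,0,-1.961],1],[[6,292,2],[0,0,-1.961],1],[[6,292,2],[0,0,-1.961],1],[[6,292,2],[0,0,-1.961],1],[[6,292,2],[0,0,-1.961],1],[[6,292,2],[0,0,-1.961],1],[[6,292,2],[0,0,-1.961],1],[[6,292,2],[0,0,-1.961],1],[[6,292,2],[0,0,-1.961],1]]'
python3 - <<'E'
from h import *
rel((.5875,-.2855,.09),.62)
ob=[]
for n in("top","side"):
    c=optics.capture(n);cv2.imwrite(f"pics/p_{n}.png",c["frame"][:,:,::-1])
    pr=proj(c,np.array([.5145,-.002,.06]))[0]
    for o in outline_of("lock_mid",c)[:6]:
        l=np.array(o["location"])*[640,400]
        if np.hypot(*(l-pr))<25:
            m=o["region"].astype(np.float32);ob.append((c,m));print(n,l,o["p"],m.sum(),fit([(c,m)],LONG,(.5145,-.002,[.23]),.022))
print("both",fit(ob,LONG,(.5145,-.002,[.23]),.022))
T=cv2.imread("pics/p_top.png");D=cv2.imread("pics/p_side.png")
cv2.imwrite("pics/p.png",np.hstack([cv2.resize(T[160:230,228:298],(400,400),interpolation=cv2.INTER_CUBIC),cv2.resize(D[135:215,247:327],(400,400),interpolation=cv2.INTER_CUBIC)]))
E
```

```text
time_s: 11.1
tcp_pos: [0.586, -0.2849, 0.2149]
tcp_rot: [0.459, 0.889, 0.0, -0.001]
wrist_force: [-0.4, 0.8, -0.5]
finger_gap: 1.0
finger_force: 0.0
t 11.1 tcp [ 0.586  -0.2849  0.2149] shift [ -1.6   0.9 124.9] turn [-0.0007 -0.0019 -0.0021] F [-0.4  0.8 -0.5] gap 1.0 q6 -1.23
top [260.928 197.08 ] 0.73 478.0 (array([ 0.51318307, -0.0017269 ,  0.22537432]), np.float64(48.625))
top [275.328 199.6  ] 0.46 2086.0 (array([ 0.50450836,  0.05701096, -0.23471587]), np.float64(1712.8125))
side [285.696 174.8  ] 0.7 507.0 (array([0.51287205, 0.00232916, 0.2132376 ]), np.float64(125.0625))
both (array([0.5141862 , 0.00186955, 0.28725191]), np.float64(2729.375))
```

View pics/p.png

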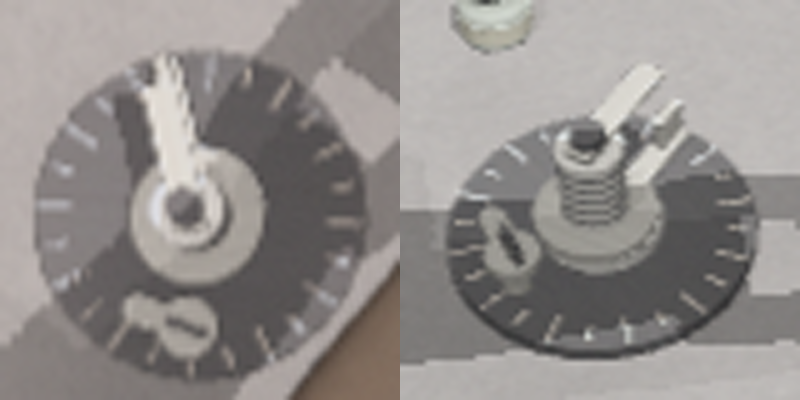

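The lock stands on the seat with its cam over the pointer: yaw 0.225 against 0.23, centre within about 1.5 mm. Now I'll grip the driver.

```bash
python3 -m crank '[[[-2,1,40],[0,0,0],1],[[-2,1,80],[0,0,0],1],[[-2,1,110],[0,0,0],1],[[-2,1,122],[0,0,0],1],[[-2,1,125],[0,0,0],1],[[-2,1,125],[0,0,0],1],[[-2,1,125],[0,0,0],0],[[-2,1,125],[0,0,0],-0.4],[[-2,1,125],[0,0,0],-0.7],[[-2,1,125],[0,0,0],-1],[[-2,1,125],[0,0,0],-1],[[-2,1,125],[0,0,0],-1],[[-2,1,125],[0,0,0],-1],[[-2,1,125],[0,0,0],-1]]'
python3 - <<'E'
from h import *
rel((.5875,-.2855,.2),.62)
c=optics.capture("side")
o=min(outline_of("lock_mid",c),key=lambda o:np.hypot(o["location"][0]*640-285,o["location"][1]*400-174));m=o["region"].astype(np.float32)
seat=render(c,[cyl(.038,.012,.022)],.5142,-.0024,0,0)
f=lambda p:np.abs(np.maximum(render(c,LONG,*p,.022),seat)-m).sum()
p0=np.array([.514,-.002,.22]);r=minimize(f,p0,method="Nelder-Mead",options=dict(initial_simplex=np.vstack([p0,p0+[.008,0,0],p0+[0,.008,0],p0+[0,0,.3]]),xatol=1e-4))
print(o["p"],m.sum(),r.x,r.fun)
E
```

```text
time_s: 12.7
tcp_pos: [0.5887, -0.2868, 0.0922]
tcp_rot: [0.458, 0.889, -0.0, 0.001]
wrist_force: [-1.3, -0.7, 4.6]
finger_gap: 0.298
finger_force: 58.8
t 12.7 tcp [ 0.5887 -0.2868  0.0922] shift [   1.6   -0.3 -107.8] turn [-0.0001  0.0015  0.0001] F [-1.3 -0.7  4.6] gap 0.298 q6 -1.23
0.72 623.0 [ 0.50983797 -0.00051988  0.21008952] 91.5
```

```bash
python3 -m crank '[[[0,0,-15],[0,0,0],-1],[[0,0,-45],[0,0,0],-1],[[0,0,-85],[0,0,0],-1],[[0,0,-115],[0,0,0],-1],[[0,0,-128],[0,0,0],-1],[[0,0,-128],[0,0,0],-1]]'
python3 -c "
from h import *
rel((.4496,.0022,.2),1.224)"
```

```text
time_s: 13.4
tcp_pos: [0.5893, -0.2863, 0.2215]
tcp_rot: [0.458, 0.889, 0.0, 0.002]
wrist_force: [-0.6, 0.1, -1.0]
finger_gap: 0.298
finger_force: 58.1
t 13.4 tcp [ 0.5893 -0.2863  0.2215] shift [316.   54.   20.5] turn [ 0.0007  0.0038 -0.6038] F [-0.6  0.1 -1. ] gap 0.298 q6 -1.23
```

```bash
python3 -m crank '[[[20,3,0],[0,0,-0.05],-1],[[55,9,0],[0,0,-0.13],-1],[[95,16,0],[0,0,-0.22],-1],[[135,23,0],[0,0,-0.3],-1],[[175,30,0],[0,0,-0.38],-1],[[215,37,0],[0,0,-0.46],-1],[[255,44,5],[0,0,-0.54],-1],[[290,50,10],[0,0,-0.604],-1],[[308,53,15],[0,0,-0.604],-1],[[316,54,20],[0,0,-0.604],-1],[[316,54,20],[0,0,-0.604],-1],[[316,54,20],[0,0,-0.604],-1],[[316,54,20],[0,0,-0.604],-1]]'
python3 - <<'E'
from h import *
rel((.4496,.0022,.2),1.224)
s=telemetry.state();zf=s["tcp_pos"][2]-.088;print("zf",zf)
out=[]
for n in("top","side"):
    c=optics.capture(n);im=c["frame"][:,:,::-1].copy();cv2.imwrite(f"pics/h_{n}.png",im)
    pr=proj(c,np.array([.4496,.0022,zf+.04]))[0]
    for o in outline_of("driver_mid",c)[:4]:
        l=np.array(o["location"])*[640,400]
        print(n,l,pr.round(),o["p"],o["region"].sum())
    big=cv2.resize(im,None,fx=5,fy=5,interpolation=cv2.INTER_CUBIC)
    def dr(parts,x,y,yaw,z,col):
        for p in parts:
            Rz=Ro.from_euler('z',yaw).as_matrix();h=cv2.convexHull(((proj(c,p@Rz.T+[x,y,z])+.5)*5).astype(np.float32)).round().astype(np.int32);cv2.polylines(big,[h],1,col,1)
    dr([LONG[0],LONG[2]],.5142,-.002,.23,.022,(0,0,255)); dr(DRV[:1],.4487,.0025,1.224,zf,(0,255,0))
    x,y=pr.astype(int)*5; x0=max(x-180,0);y0=max(y-240,0) if n=="side" else y-300
    out.append(big[y0:y0+400,x0:x0+400])
cv2.imwrite("pics/h.png",np.hstack(out))
E
```

```text
time_s: 14.7
tcp_pos: [0.4493, 0.0015, 0.1993]
tcp_rot: [0.173, 0.985, -0.0, 0.0]
wrist_force: [-0.5, 0.4, -1.5]
finger_gap: 0.301
finger_force: 58.2
t 14.7 tcp [0.4493 0.0015 0.1993] shift [-0.   0.8 -0.7] turn [-0.0002  0.0001 -0.0013] F [-0.5  0.4 -1.5] gap 0.301 q6 -1.45
zf 0.1113188803494308
side [265.216 164.4  ] [265. 158.] 0.79 327
```

View pics/h.png

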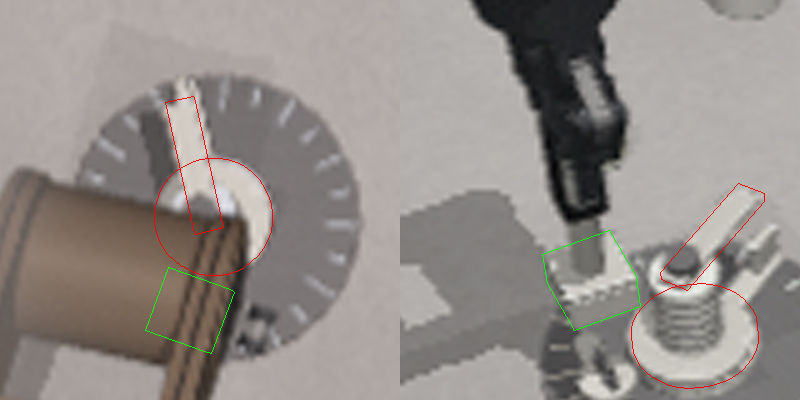

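Both overlays sit on the real edges, so the lock is centred and aligned, and the driver foot is over the screw. I'll descend and feel for the tab.

```bash
python3 -m crank '[[[0,1,20],[0,0,0],-1],[[0,1,38],[0,0,0],-1],[[0,1,47],[0,0,0],-1],[[0,1,50],[0,0,0],-1],[[0,1,52],[0,0,0],-1],[[0,1,54],[0,0,0],-1],[[0,1,56],[0,0,0],-1],[[0,1,58],[0,0,0],-1],[[0,1,58],[0,0,0],-1]]'
python3 -c "
from h import *
rel((.4496,.0022,.1295),1.224)"
```

```text
time_s: 15.8
tcp_pos: [0.4491, 0.0033, 0.1413]
tcp_rot: [0.173, 0.985, -0.0, -0.0]
wrist_force: [-0.1, -0.0, -2.0]
finger_gap: 0.3
finger_force: 58.2
t 15.8 tcp [0.4491 0.0033 0.1413] shift [-0.9 -0.9 11.8] turn [-0. -0.  0.] F [-0.1 -0.  -2. ] gap 0.3 q6 -1.44
```

```bash
python3 -m crank '[[[0,-0.5,2],[0,0,0],-1],[[0,-0.5,4],[0,0,0],-1],[[0,-0.5,6],[0,0,0],-1],[[0,-0.5,8],[0,0,0],-1],[[0,-0.5,10],[0,0,0],-1],[[0,-0.5,11],[0,0,0],-1],[[0,-0.5,11],[0,0,0],-1],[[0,-0.5,11],[0,0,0],-1]]'
python3 -c "
from h import *
rel((.4496,.0022,.1295),1.224)"
```

```text
time_s: 16.6
tcp_pos: [0.449, 0.0028, 0.1304]
tcp_rot: [0.173, 0.985, -0.0, 0.0]
wrist_force: [-0.4, -0.1, -1.9]
finger_gap: 0.3
finger_force: 58.2
t 16.6 tcp [0.449  0.0028 0.1304] shift [-0.8 -0.4  0.9] turn [ 0.      0.0001 -0.    ] F [-0.4 -0.1 -1.9] gap 0.3 q6 -1.44
```

```bash
python3 -m crank '[[[0,0,0.7],[0,0,0],-1],[[0,0,1.2],[0,0,0],-1],[[0,0,1.6],[0,0,0],-1],[[0,0,1.6],[0,0,0],-1],[[0,0,1.6],[0,0,0],-1]]'
python3 -c "
from h import *
rel((.4496,.0022,.1295),1.224)"
```

```text
time_s: 17.1
tcp_pos: [0.4494, 0.0027, 0.1296]
tcp_rot: [0.173, 0.985, -0.0, 0.0]
wrist_force: [-1.9, 0.0, 5.5]
finger_gap: 0.298
finger_force: 58.5
t 17.1 tcp [0.4494 0.0027 0.1296] shift [-0.4 -0.4  0.1] turn [0.0001 0.0009 0.    ] F [-1.9  0.   5.5] gap 0.298 q6 -1.44
```

```bash
python3 -m crank '[[[0,0,0],[0,0,0.05],-1],[[0,-0.1,0],[0,0,0.13],-1],[[0,-0.2,0],[0,0,0.21],-1],[[0,-0.3,0],[0,0,0.29],-1],[[0.1,-0.4,0],[0,0,0.37],-1],[[0.1,-0.4,0],[0,0,0.45],-1],[[0.1,-0.5,0],[0,0,0.53],-1],[[0.2,-0.6,0],[0,0,0.61],-1],[[0.2,-0.6,0],[0,0,0.69],-1],[[0.3,-0.7,0],[0,0,0.77],-1],[[0.3,-0.7,0],[0,0,0.85],-1],[[0.4,-0.8,0],[0,0,0.93],-1],[[0.5,-0.8,0],[0,0,1.0],-1],[[0.5,-0.9,0],[0,0,1.07],-1],[[0.6,-0.9,0],[0,0,1.13],-1],[[0.6,-0.9,0],[0,0,1.18],-1],[[0.6,-0.9,0],[0,0,1.18],-1]]'
python3 - <<'E'
from h import *
rel((.4496,.0022,.1295),-.067);print(telemetry.state()["torque"])
E
```

```text
time_s: 18.8
tcp_pos: [0.45, 0.0012, 0.1296]
tcp_rot: [0.691, 0.723, 0.001, 0.003]
wrist_force: [3.4, -3.3, 0.9]
finger_gap: 0.304
finger_force: 58.5
t 18.8 tcp [0.45   0.0012 0.1296] shift [ 1.  -0.4  0.1] turn [0.0059 0.0027 0.1115] F [ 3.4 -3.3  0.9] gap 0.304 q6 -0.27
[-0.63064692 -0.79324601  0.02051409]
```

```bash
python3 -m crank '[[[0,0,0],[0,0,0.05],-1],[[0,0,0],[0,0,0.1],-1],[[0,0,0],[0,0,0.15],-1],[[0,0,0],[0,0,0.2],-1],[[0,0,0],[0,0,0.2],-1]]'
python3 - <<'E'
from h import *
rel((.4496,.0022,.1295),-.067);print(telemetry.state()["torque"])
for n in("top","side"):
    c=optics.capture(n);cv2.imwrite(f"pics/k_{n}.png",c["frame"][:,:,::-1])
    g=c["frame"][:,:,::-1]
    if n=="side": cv2.imwrite("pics/k.png",np.hstack([cv2.resize(g[125:225,240:340],(400,400),interpolation=cv2.INTER_CUBIC),cv2.resize(g[160:200,255:295],(400,400),interpolation=cv2.INTER_CUBIC)]))
E
```

```text
time_s: 19.3
tcp_pos: [0.45, 0.0009, 0.1297]
tcp_rot: [0.76, 0.65, 0.001, 0.003]
wrist_force: [3.1, -4.6, 1.1]
finger_gap: 0.299
finger_force: 58.4
t 19.3 tcp [0.45   0.0009 0.1297] shift [ 1.2 -0.5  0.2] turn [ 0.006   0.0029 -0.0874] F [ 3.1 -4.6  1.1] gap 0.299 q6 -0.07
[-0.95831355 -0.86969277  0.0362755 ]
```

View pics/k.png

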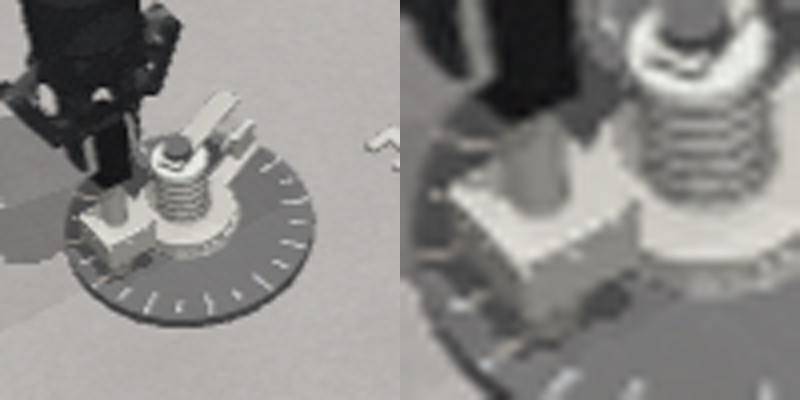

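```bash
python3 -m crank '[[[-0.3,0.3,0],[0,0,0],-1],[[-0.6,0.6,0],[0,0,0.03],-1],[[-0.6,0.6,0],[0,0,0.06],-1],[[-0.6,0.6,0],[0,0,0.09],-1],[[-0.6,0.6,0],[0,0,0.09],-1]]'
python3 - <<'E'
from h import *
rel((.4496,.0022,.1295),-.067);print(telemetry.state()["torque"])
E
```

```text
time_s: 19.9
tcp_pos: [0.4499, 0.0007, 0.1297]
tcp_rot: [0.789, 0.615, 0.001, 0.002]
wrist_force: [3.5, -4.2, 2.6]
finger_gap: 0.302
finger_force: 58.7
t 19.9 tcp [0.4499 0.0007 0.1297] shift [ 1.4 -0.7  0.1] turn [ 0.0041  0.0017 -0.1795] F [ 3.5 -4.2  2.6] gap 0.302 q6 0.02
[-1.08100922 -0.88291827  0.07688895]
```

```bash
python3 -m crank '[[[-0.4,0.2,0],[0,0,0.03],-1],[[-0.4,0.2,0],[0,0,0.06],-1],[[-0.4,0.2,0],[0,0,0.09],-1],[[-0.4,0.2,0],[0,0,0.09],-1]]'
python3 - <<'E'
from h import *
rel((.4496,.0022,.1295),-.067);print(telemetry.state()["torque"])
E
```

```text
time_s: 20.3
tcp_pos: [0.4498, 0.0003, 0.1296]
tcp_rot: [0.815, 0.579, 0.001, 0.002]
wrist_force: [2.8, -4.3, 2.5]
finger_gap: 0.295
finger_force: 58.6
t 20.3 tcp [4.498e-01 3.000e-04 1.296e-01] shift [ 1.7 -0.8  0.1] turn [ 0.0036  0.0015 -0.2691] F [ 2.8 -4.3  2.5] gap 0.295 q6 0.11
[-1.07507222 -0.78127802  0.17575203]
```

```bash
python3 -m crank '[[[0,0,0],[0,0,0.03],-1],[[0,0,0],[0,0,0.06],-1],[[0,0,0],[0,0,0.08],-1],[[0,0,0],[0,0,0.08],-1]]'
python3 - <<'E'
from h import *
rel((.4496,.0022,.1295),-.067);print(telemetry.state()["torque"])
E
```

```text
time_s: 20.7
tcp_pos: [0.4497, 0.0003, 0.1297]
tcp_rot: [0.837, 0.547, 0.0, 0.002]
wrist_force: [2.3, -3.6, 3.6]
finger_gap: 0.299
finger_force: 58.6
t 20.7 tcp [4.497e-01 3.000e-04 1.297e-01] shift [ 1.7 -0.9  0.2] turn [ 0.0034  0.0024 -0.3454] F [ 2.3 -3.6  3.6] gap 0.299 q6 0.19
[-1.0104923  -0.81078365  0.80109366]
```

The torque rose to 0.8 N m, so the clamp is on its stop. I'll back off within the play and lift straight up.

```bash
python3 -m crank '[[[0,0,0],[0,0,-0.1],-1],[[0,0,0],[0,0,-0.2],-1],[[0,0,0],[0,0,-0.23],-1],[[0,0,0],[0,0,-0.23],-1],[[0,0,-3],[0,0,-0.23],-1],[[0,0,-8],[0,0,-0.23],-1],[[0,0,-14],[0,0,-0.23],-1],[[0,0,-20],[0,0,-0.23],-1],[[0,0,-40],[0,0,-0.23],-1],[[0,0,-70],[0,0,-0.23],-1],[[0,0,-90],[0,0,-0.23],-1],[[0,0,-90],[0,0,-0.23],-1]]'
python3 - <<'E'
from h import *
rel((.5887,-.2868,.18),.62)
c=optics.capture("side");g=c["frame"][:,:,::-1];t=optics.capture("top")["frame"][:,:,::-1]
cv2.imwrite("pics/m.png",np.hstack([cv2.resize(g[140:220,240:320],(400,400),interpolation=cv2.INTER_CUBIC),cv2.resize(g[110:150,250:290],(400,400),interpolation=cv2.INTER_CUBIC)]))
E
```

```text
time_s: 21.9
tcp_pos: [0.4505, 0.0009, 0.2224]
tcp_rot: [0.77, 0.638, 0.002, 0.003]
wrist_force: [-0.2, 0.6, -1.7]
finger_gap: 0.298
finger_force: 59.4
t 21.9 tcp [0.4505 0.0009 0.2224] shift [-257.2  188.7   43.7] turn [ 0.0065  0.0026 -0.806 ] F [-0.2  0.6 -1.7] gap 0.298 q6 -0.04
```

View pics/m.png

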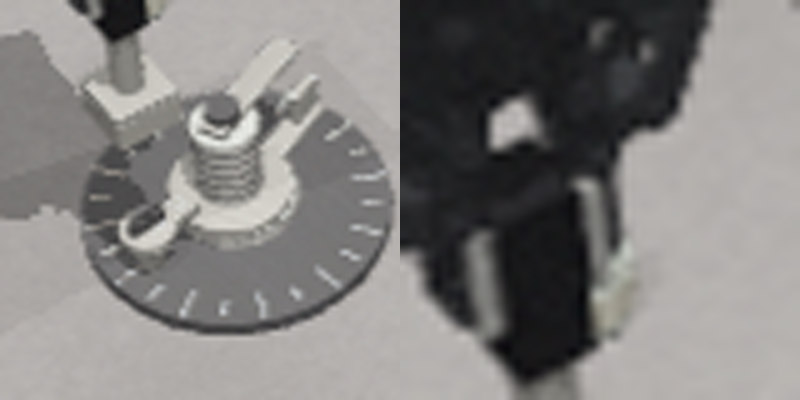

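The clamp finger now points at the lock over its flange, and lock and pointer look unchanged. I'll return the driver to its pad.

```bash
python3 -m crank '[[[-15,11,0],[0,0,-0.06],-1],[[-45,33,0],[0,0,-0.16],-1],[[-80,59,0],[0,0,-0.27],-1],[[-115,84,0],[0,0,-0.38],-1],[[-150,110,0],[0,0,-0.49],-1],[[-185,135,0],[0,0,-0.6],-1],[[-220,161,0],[0,0,-0.7],-1],[[-245,179,0],[0,0,-0.78],-1],[[-255,188,0],[0,0,-0.806],-1],[[-255,188,0],[0,0,-0.806],-1],[[-255,188,0],[0,0,-0.806],-1],[[-255,188,0],[0,0,-0.806],-1]]'
python3 - <<'E'
from h import *
rel((.586,-.2847,.0925),.62)
E
```

```text
time_s: 23.2
tcp_pos: [0.5855, -0.2829, 0.2175]
tcp_rot: [0.458, 0.889, 0.0, -0.001]
wrist_force: [-0.2, 0.6, -2.2]
finger_gap: 0.296
finger_force: 59.2
t 23.2 tcp [ 0.5855 -0.2829  0.2175] shift [ -2.   -0.6 125. ] turn [-0.0007 -0.0025  0.0004] F [-0.2  0.6 -2.2] gap 0.296 q6 -1.23
```

```bash
python3 -m crank '[[[-1,0,30],[0,0,0],-1],[[-1,0,65],[0,0,0],-1],[[-1,0,95],[0,0,0],-1],[[-1,0,112],[0,0,0],-1],[[-1,0,119],[0,0,0],-1],[[-1,0,121],[0,0,0],-1],[[-1,0,123],[0,0,0],-1],[[-1,0,123],[0,0,0],-1]]'
python3 - <<'E'
from h import *
rel((.586,-.2847,.0925),.62)
E
```

```text
time_s: 24.0
tcp_pos: [0.5878, -0.2857, 0.0974]
tcp_rot: [0.458, 0.889, -0.0, 0.001]
wrist_force: [-0.2, 0.5, -1.5]
finger_gap: 0.299
finger_force: 59.2
t 24.0 tcp [ 0.5878 -0.2857  0.0974] shift [ 1.8 -0.9  4.9] turn [0.001  0.0027 0.0001] F [-0.2  0.5 -1.5] gap 0.299 q6 -1.23
```

```bash
python3 -m crank '[[[0,0,2],[0,0,0],-1],[[0,0,3],[0,0,0],-1],[[0,0,4],[0,0,0],-1],[[0,0,5],[0,0,0],-1],[[0,0,5],[0,0,0],-1]]'
python3 - <<'E'
from h import *
rel((.586,-.2847,.0925),.62)
E
```

```text
time_s: 24.5
tcp_pos: [0.5872, -0.2854, 0.0923]
tcp_rot: [0.458, 0.889, -0.0, 0.0]
wrist_force: [-2.6, 1.5, 5.5]
finger_gap: 0.297
finger_force: 60.0
t 24.5 tcp [ 0.5872 -0.2854  0.0923] shift [ 1.3 -0.5 -0.2] turn [0.     0.0006 0.0001] F [-2.6  1.5  5.5] gap 0.297 q6 -1.23
```

Contact on the pad. I'll open slowly, rise, and check.

```bash
python3 -m crank '[[[0,0,0],[0,0,0],-0.6],[[0,0,0],[0,0,0],-0.3],[[0,0,0],[0,0,0],0.2],[[0,0,0],[0,0,0],0.7],[[0,0,0],[0,0,0],1],[[0,0,0],[0,0,0],1],[[0,0,0],[0,0,0],1],[[0,0,-20],[0,0,0],1],[[0,0,-55],[0,0,0],1],[[0,0,-95],[0,0,0],1],[[0,0,-140],[0,0,0],1],[[0,0,-160],[0,0,0],1],[[0,0,-160],[0,0,0],1]]'
python3 - <<'E'
from h import *
c=optics.capture("side");g=c["frame"][:,:,::-1];t=optics.capture("top")
o=best_mask("driver_mid",c,(376,205));print(fit([(c,o["region"].astype(np.float32))],DRV,(.587,-.285,[.6]),.004),telemetry.state()["time_s"])
o=best_mask("lock_mid",t,(261,197));print(fit([(t,o["region"].astype(np.float32))],LONG,(.5145,-.002,[.23]),.022))
cv2.imwrite("pics/z.png",np.hstack([cv2.resize(g[90:250,230:400],(425,400),interpolation=cv2.INTER_CUBIC),cv2.resize(t["frame"][155:235,222:297,::-1],(375,400),interpolation=cv2.INTER_CUBIC)]))
E
```

```text
time_s: 25.8
tcp_pos: [0.5887, -0.2863, 0.2565]
tcp_rot: [0.458, 0.889, -0.001, 0.005]
wrist_force: [1.0, -0.3, 0.6]
finger_gap: 0.998
finger_force: 0.0
(array([ 0.5869936 , -0.28511681,  0.59110606]), np.float64(34.625)) 25.95
(array([ 0.51383506, -0.00164094,  0.2375886 ]), np.float64(44.4375))
```

View pics/z.png

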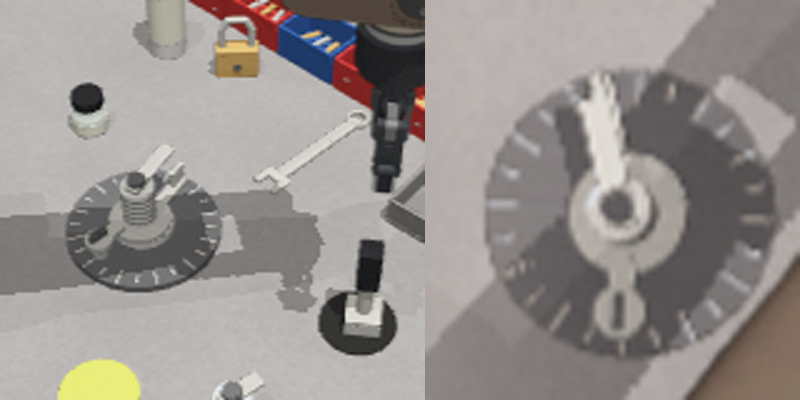

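The final picture shows the lock centred with its cam over the pointer and the clamp finger pointing at the seat's centre. The driver stands upright on its pad, and the bystanders look unmoved.

```bash
python3 -c "
from cell import job
print(job.finish_job())"
```

```text
the job is handed in; nothing more can be done
None
```

The job is handed in after about 26 s: the lock is centred and upright on the seat (within about 1.5 mm) with its cam over the pointer, the clamp finger was turned until it met its stop over the flange, and the driver is back upright on its pad.

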